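Find the release groove of the tile jig and press its key

TASK

The glaze on the terracotta tile is still wet, so leave the tile alone and raise it with the jig's release key, which sits in a groove somewhere along the metal rim nearest the robot. Set a fingertip on one end of that rim, feel along its top until you come to the groove, then press the key in it fully down so that the tile stands proud of the jig, and take your hand away. Do not touch the tile, and do not pick up or push about any of the pots and tools.

Things in the scene. Friction and masses are not known exactly. Their poses are not given: they have to be found in the camera images.
- jig: low fixed tile-decorating jig, 240 mm (x) by 342 mm (y), top 50 mm above the table; origin on the table, 5 mm nearer the robot than the middle of the jig; x points away from the robot (yaw varies), y left along the rim, z up. Behind the rim, plywood decks level with it surround the tile's recess, 120 mm square, centred at x = -5, y = 0 mm
- rim_mid (a point): middle of the top of the front rim's groove strip, at jig x = -95, y = 0, z = 50 mm (axes as the jig). The rim is a flat-topped metal bar along y, x -20 to 30, y -171 to 171 mm from here; |y| over 135 mm is always solid. Between, the release groove interrupts it, centred at y = -108, -54, 0, 54 or 108 mm; no reading gives which: feel or see it
- rim_back (a point): middle of the rim's back top edge, at jig x = -65, y = 0, z = 50 mm. The rim's rear 10 mm (x -10 to 0 from here) is never interrupted: it is the wall behind the groove, as high as the rim. The groove lies in front of it: 54 mm long along y, 40 mm wide (x -50 to -10 mm from here), open to the front. Its floor, 12 mm below the rim's top, is the key; shut fingertips fit in
- left_cap: solid left end of the rim (fixed to the jig), 40 mm (x) by 36 mm (y); origin at its underside centre, 10 mm above the table, so its top is 40 mm above the origin
- right_cap: solid right end of the rim, same size; origin at its underside centre, its top 40 mm above the origin
- release_key (a joint): the key in the groove, a flat metal plate 38 by 52 mm: m pressed down; 0 = up (its top 12 mm below the rim's top), 0.010 = fully down (22 mm below the rim's top). It has no spring: it needs about 7 to 11 N, moves straight down, stays where it is left, and raises the tile by as much as it goes down
- tile: terracotta tile 114 mm square, 9 mm thick, lying flat in the jig's recess; origin at its underside centre, 36 mm above the jig's origin with the key up (its top 5 mm below the rim), 46 mm with the key fully down (its top 5 mm above the rim)
- bowl: small open terracotta bowl, 72 mm across, 40 mm tall, standing on the jig's left deck; origin under its centre
- glaze_jar: closed round jar, 52 mm across, 60 mm tall, standing on the jig's right deck; origin under its centre
- brush: glazing brush 170 mm long lying along the jig's back deck
- vase: unglazed closed terracotta vase, 100 mm across, 110 mm tall, on the table left of the jig; origin under its centre
- mug: white mug, 72 mm across, 80 mm tall, on the table right of the jig; origin under its centre
- wood_tool: flat wooden modelling tool 140 mm long lying on the table right of the jig
- foot_ring: terracotta ring, 80 mm across, 14 mm high, on the table left of the jig; origin under its centre
Not all that is in view belongs to the job. What is shaped like the tile but blue or red is not meant.

How it is judged:
On the way, in this order (a step that is already met when the one before it is completed fails the run):
1. a fingertip rests on a solid end of the rim, the key still up ((contact force between the fingers and left_cap above 0.3 N or contact force between the fingers and right_cap above 0.3 N) and value of joint release_key below 0.002 m), for 0.1 s.
2. the key in the groove is fully down and the tile raised (value of joint release_key above 0.0085 m and z of tile in the frame of jig above 0.0435 m), for 0.2 s.
At the end, for the whole second after the job is handed in: the key is down by at least 8.5 mm of its 10 mm; the tile rests level (within 0.05 rad) in its recess, its underside 43.5 to 50 mm above the jig's origin and within 7 mm of the recess's centre, at rest (all of step 2 and z of tile in the frame of jig below 0.05 m and angle between tile's own z axis and vertical below 0.05 rad and linear speed of tile below 0.01 m/s and x of tile in the frame of jig between -0.012 and 0.002 m and y of tile in the frame of jig between -0.007 and 0.007 m); the robot touches nothing.
It fails at once if a finger or the arm touches the wet tile (contact force between any of the fingers, the arm and tile above 0.5 N).
It fails at once if the tile is lifted out of the jig (z of tile in the frame of jig above 0.06 m).
It fails at once if one of the pots or tools is picked up or moved more than 20 mm (distance of any of bowl, glaze_jar, brush, vase, mug, wood_tool, foot_ring from where it was at the start of the episode above 0.02 m).
It also fails if it takes over 64 s, if anything falls off the work surface, if the arm or the gripper's body presses on something with over 40 N, if the wrist force passes 120 N, or if a joint passes its speed limit or range.

ROBOT

A 6-joint arm with a two-finger parallel gripper is mounted at the origin on the work surface. World frame = base frame: x ahead of the robot, y to its left, z up, the work surface at z = 0. Lengths are in m, angles in rad, forces in N, time in s.
With the tool pointing down it reaches from about 0.425 to 0.95 m from the base axis. Payload 3.5 kg.
Tool frame: the origin (TCP) lies midway between the tips of the shut fingers; the grasp point (between the pads) lies 19 mm behind it; z points along the fingers, y is the direction in which the jaws open and shut (so a half turn about z gives the same grasp; the last joint's range is limited). The gripper opens to 85 mm and grips with 20 to 120 N. Pads are 22 mm wide; open, the fingers measure 114 mm over their backs; the gripper's body (76 mm by 85 mm) begins 54 mm behind the grasp point. The pads swing forward as they close: fully open they stand 13 mm farther back than shut.
Start: joints at [1.12, 0.286, 1.577, -0, 1.279, -0.15], TCP at [0.2, 0.645, 0.231] pointing down, gripper open.
Joint ranges: [-2.77, 2.77], [-0.9, 2.22], [0.21, 2.48], [-1.53, 4.67], [0.24, 2.81], [-2.84, 2.84]. Speed limits (rad/s): [2.79, 2.79, 3.14, 3.14, 3.14, 3.14].

INTERFACE

Orientations are given as a unit quaternion [x, y, z, w].
In Python, from plant import ctrl gives the robot as it stands.
- The arm moves only by the tool apply_moves, never from a script. Its argument "moves" is a list that holds one entry, the list of rows, each a list of 7 numbers: the shift along the tool's x, y, z in m, then the turn, a rotation vector about the tool's x, y, z in degrees, then the gripper's target within -1 to 1 (shut at 1, half-way at 0, fully open at -1). In form: [[[tx, ty, tz, ax, ay, az, hand], ...]]. A call has 1 to 12 rows; each row shifts and turns the pose as measured when the row begins, along the tool's axes as they then stand; what a row does not reach is not made up. A row lasts 1/10 s, in which the tool goes at most 50 mm and 8.59 degrees, less where a joint would pass 70% of its speed; a pose out of reach is approached as far as the arm can. A call with a gripper value outside its range is refused whole. The fingers move at their own pace and stop on an object; "force" is the grip in N (left out, the last holds). Time passes only in rows, so rows that do not move let the fingers close. It gives the time, the measured TCP pose, the force and the opening at its end, in the units of the state.
- ctrl.get_state(): the state, without advancing time (a new reading comes with each control period).
- ctrl.read_camera(name): name is "scene" or "top" or "wrist"; returns the picture (420x560x3 uint8, red, green, blue); there is no depth.
- ctrl.get_calibration(name): a dict with "camera_matrix" (3x3 intrinsics, pixels), "cam_to_world" (4x4, takes a point from camera to world coordinates). Camera axes: x right, y up, looking along -z (the intrinsics and any distortion apply to the point x, -y, -z); pixel columns grow to the right and rows downward; lengths in m; the calibration is good to about 2 mm. A picture is of the moment at which its call begins: read the wrist's pose just before it. get_calibration takes no time and is no camera call; for the wrist camera it gives the pose at the moment of the call.
- ctrl.sign_off(): hands the job in, once; it reports no verdict.
The state is a dict: "time": time; "qpos": joint angles; "dq": joint speeds; "joint_efforts": joint torques, N m; "eef_pos": TCP position; "tcp_rot": TCP orientation; "contact_force": force on the tool from outside, world axes, zero at the start; "wrist_torque": the same for the moment, N m; "opening": opening from 0.0 (shut) to 1.0 (fully open).
Only numpy, scipy, OpenCV 4.12 (cv2) and the standard library are available. Lean on these libraries where they do the work, as an engineer would, in place of code of your own. Each camera call takes 0.05 s, during which the arm holds its last target. There are 200 camera calls.

## Working session

There is one attempt and no reset: what is moved stays moved. The work goes in short steps, Python scripts to look and compute and a tool call to move; the robot and the scene stay as the last step left them, time stands still between calls to the robot, and variables do not carry over. Pictures are saved under pics/ and viewed, about 8 in all and at most 12, crops included, and the job is handed in when it is done.

Besides the shell and the picture viewer there is one more tool, called after "Request:" by a JSON object that holds its "method" and its "body", one argument or row to a line. apply_moves: Moves the arm, as the interface text tells. Its arguments: {"type":"object","properties":{"moves":{"type":"array","items":{"type":"array","items":{"type":"array","items":{"type":"number"}}}},"force":{"type":"number"}},"required":["moves"]}

```bash
mkdir -p pics
cat > h.py <<'E'
import numpy as np, cv2
from plant import ctrl
from scipy.spatial.transform import Rotation as R
def shot(n,f):
    cal=ctrl.get_calibration(n); im=ctrl.read_camera(n)
    cv2.imwrite(f'pics/{f}.png',cv2.cvtColor(im,cv2.COLOR_RGB2BGR)); np.savez(f'pics/{f}.npz',K=cal['camera_matrix'],T=cal['cam_to_world'],D=np.array(cal.get('distortion',np.zeros(5)) if not isinstance(cal.get('distortion',None),type(None)) else np.zeros(5)))
    return im,cal
def ray(f,uv):
    c=np.load(f'pics/{f}.npz'); p=cv2.undistortPoints(np.array([[uv]],float),c['K'],c['D'])[0,0]
    d=c['T'][:3,:3]@np.array([p[0],-p[1],-1]); return c['T'][:3,3],d
def onz(f,uv,z):
    o,d=ray(f,uv); return o+d*(z-o[2])/d[2]
def tri(f1,uv1,f2,uv2):
    o,d=ray(f1,uv1);p,e=ray(f2,uv2)
    s=np.linalg.lstsq(np.c_[d,-e],p-o,rcond=None)[0]; a=o+s[0]*d;b=p+s[1]*e
    return (a+b)/2,np.linalg.norm(a-b)
E
python3 - <<'E'
from h import *
for n in ('top','scene'):
    im,c=shot(n,n+'0'); print(n,{k:np.round(v,3).tolist() if k!='name' else v for k,v in c.items() if not isinstance(v,str)})
s=ctrl.get_state(); print({k:np.round(v,3).tolist() for k,v in s.items()})
E
```

```text
top {'camera_matrix': [[438.643, 0.0, 281.396], [0.0, 438.643, 205.465], [0.0, 0.0, 1.0]], 'cam_to_world': [[0.017, 0.98, -0.199, 0.331], [-1.0, 0.013, -0.021, 0.009], [-0.018, 0.199, 0.98, 0.965], [0.0, 0.0, 0.0, 1.0]]}
scene {'camera_matrix': [[422.065, 0.0, 278.493], [0.0, 422.065, 214.535], [0.0, 0.0, 1.0]], 'cam_to_world': [[-0.829, -0.455, 0.326, 0.892], [0.559, -0.691, 0.459, 0.536], [0.017, 0.563, 0.827, 0.965], [0.0, 0.0, 0.0, 1.0]]}
{'time': 0.1, 'qpos': [1.12, 0.287, 1.578, -0.0, 1.279, -0.15], 'dq': [0.001, -0.004, -0.003, -0.002, 0.001, 0.0], 'joint_efforts': [0.001, -40.73, -29.37, -0.0, 0.003, -0.0], 'eef_pos': [0.2, 0.644, 0.23], 'tcp_rot': [0.15, 0.989, -0.001, -0.0], 'contact_force': [-0.074, -0.305, -0.461], 'wrist_torque': [-0.002, 0.029, 0.054], 'opening': 1.001}
```

View pics/top0.png

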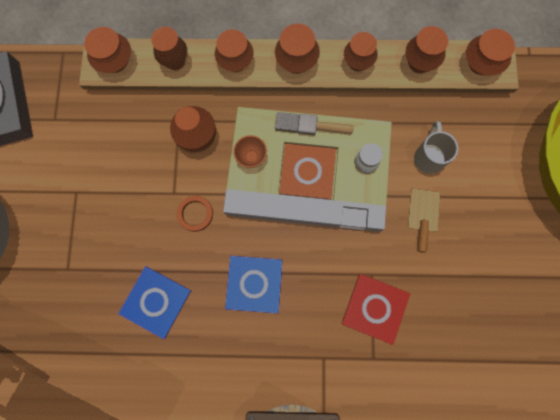

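View pics/scene0.png

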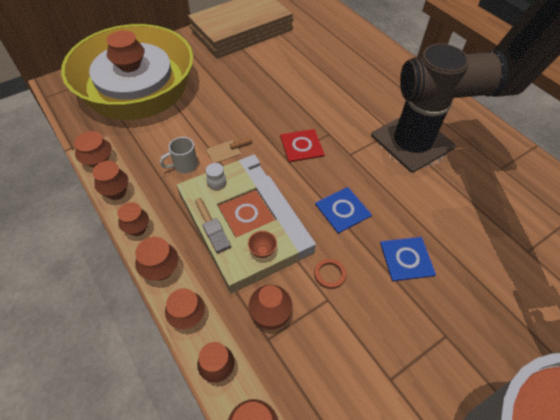

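Top view: the jig sits at about (308,170) px. The grey rim runs from (227,203) to (385,218), and an outline near (355,217) looks like the groove. The terracotta tile at (308,171), inside the jig, is the one meant. The blue tiles at (155,302) and (254,284) and the red one at (377,309) are decoys on the table.

Run:
```python
from h import *
a=cv2.imread('pics/top0.png')[180:240,215:395]; b=cv2.imread('pics/scene0.png')[145:270,230:320]
A=cv2.resize(a,None,fx=4.4,fy=4.4,interpolation=cv2.INTER_CUBIC); B=cv2.resize(b,None,fx=2.6,fy=2.6,interpolation=cv2.INTER_CUBIC)
o=np.zeros((A.shape[0]+B.shape[0],A.shape[1],3),np.uint8); o[:A.shape[0]]=A; o[A.shape[0]:,:B.shape[1]]=B
cv2.imwrite('pics/crop0.png',o); print(o.shape)
```

```text
(589, 792, 3)
```

View pics/crop0.png

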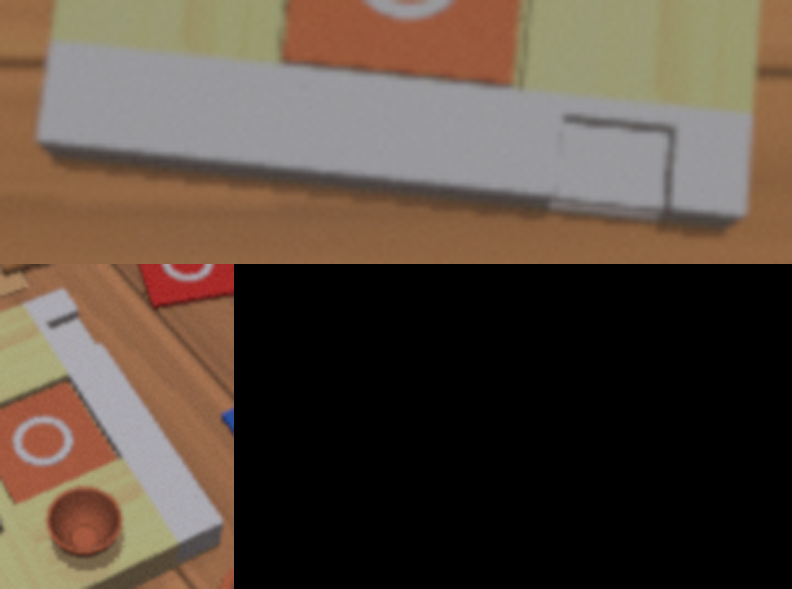

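Both views show a notch at the right end of the rim, at about (355,216) in top and (254,167) in scene, so the groove should be at y = -108. Next I triangulate the rim corners.

Run:
```python
from h import *
P={}
for n,t,s in [('FL',(223.6,212.5),(315.4,244.2)),('BL',(226.8,189.8),(298.5,251.5)),('BR',(385.5,205.7),(239.2,160)),('FR',(384.1,228.6),(255.8,154.6))]:
    p,g=tri('top0',t,'scene0',s); P[n]=onz('top0',t,.05); print(n,p.round(4),round(g,4),P[n].round(4),onz('scene0',s,.05).round(4))
y=P['FL']+P['BL']-P['FR']-P['BR']; print('len',np.linalg.norm(y)/2,'wid',np.linalg.norm(P['FL']-P['BL']),np.linalg.norm(P['FR']-P['BR']))
y/=np.linalg.norm(y); x=np.array([y[1],-y[0],0]); c=sum(P.values())/4
rm=c-.005*x; print('yaw',np.degrees(np.arctan2(x[1],x[0])),'rim_mid',rm.round(4),'x',x.round(3))
q=[onz('top0',(215+u/4.4,180+v/4.4),.05) for u,v in [(565,118),(674,128),(670,212)]]
for i in q: print('groove corners rel rim_mid',((i-rm)@x).round(4),((i-rm)@y).round(4))
for yy in (-.154,-.108): print(yy,(rm+yy*y).round(4))
```

```text
FL [0.5007 0.1516 0.043 ] 0.0011 [0.499  0.1509 0.05  ] [0.504  0.1541 0.05  ]
BL [0.5499 0.1465 0.0463] 0.0008 [0.5487 0.1462 0.05  ] [0.5516 0.1477 0.05  ]
BR [ 0.5186 -0.1927  0.0475] 0.0011 [ 0.5185 -0.1925  0.05  ] [ 0.5194 -0.1902  0.05  ]
FR [ 0.4681 -0.1869  0.0463] 0.0052 [ 0.4694 -0.1881  0.05  ] [ 0.4684 -0.1817  0.05  ]
len 0.34018818248702015 wid 0.049927723032327814 0.04927706457525523
yaw -5.053013674029754 rim_mid [ 0.5039 -0.0204  0.05  ] x [ 0.996 -0.088  0.   ]
groove corners rel rim_mid 0.0182 -0.0817
groove corners rel rim_mid 0.0186 -0.1342
groove corners rel rim_mid -0.0224 -0.135
-0.154 [ 0.4904 -0.1738  0.05  ]
-0.108 [ 0.4944 -0.128   0.05  ]
```

Request:
{"method": "apply_moves", "body": {
  "moves": [
    [[0, 0, 0, 0, 0, -6.2, 1], [0, 0, 0, 0, 0, -6.2, 1], [-0.033, -0.032, 0, 0, 0, 0, 1], [-0.033, -0.032, 0, 0, 0, 0, 1], [-0.033, -0.032, 0, 0, 0, 0, 1], [-0.033, -0.032, 0, 0, 0, 0, 1], [-0.033, -0.032, 0, 0, 0, 0, 1], [-0.033, -0.032, 0, 0, 0, 0, 1], [-0.033, -0.032, 0, 0, 0, 0, 1], [-0.033, -0.032, 0, 0, 0, 0, 1], [-0.033, -0.032, 0, 0, 0, 0, 1], [-0.033, -0.032, 0, 0, 0, 0, 1]]
  ],
  "force": 60
}}

```text
time: 1.3
eef_pos: [0.5091, 0.2902, 0.2224]
tcp_rot: [0.032, 0.999, -0.005, -0.004]
contact_force: [0.3, 0.4, -0.6]
opening: -0.002
```

```bash
cat >> h.py <<'E'
def go(p):
    s=ctrl.get_state(); M=R.from_quat(s['tcp_rot']).as_matrix()
    print('t',round(s['time'],2),'pos',np.round(s['eef_pos'],4),'op',s['opening'],'F',np.round(s['contact_force'],1),'tool x,y,z',M.T.round(3).tolist())
    print('to go tool',(M.T@(np.array(p)-s['eef_pos'])).round(4))
E
python3 - <<'E'
from h import *
go([.489,-.1715,.12])
for uv in [(370,148),(383,157),(359,157)]: print('jar top',onz('top0',uv,.11).round(3))
E
```

```text
t 1.3 pos [0.5091 0.2902 0.2224] op -0.002007306413560794 F [ 0.3  0.4 -0.6] tool x,y,z [[-0.998, 0.063, 0.009], [0.063, 0.998, -0.01], [-0.009, -0.009, -1.0]]
to go tool [-0.01   -0.461   0.1068]
jar top [ 0.626 -0.151  0.11 ]
jar top [ 0.607 -0.177  0.11 ]
jar top [ 0.606 -0.129  0.11 ]
```

Request:
{"method": "apply_moves", "body": {
  "moves": [
    [[-0.001, -0.042, 0, 0, 0, 0, 1], [-0.001, -0.042, 0, 0, 0, 0, 1], [-0.001, -0.042, 0, 0, 0, 0, 1], [-0.001, -0.042, 0, 0, 0, 0, 1], [-0.001, -0.042, 0, 0, 0, 0, 1], [-0.001, -0.042, 0, 0, 0, 0, 1], [-0.001, -0.042, 0, 0, 0, 0, 1], [-0.001, -0.042, 0, 0, 0, 0, 1], [-0.001, -0.042, 0, 0, 0, 0, 1], [-0.001, -0.042, 0, 0, 0, 0, 1], [-0.001, -0.042, 0, 0, 0, 0, 1], [0, 0, 0, 0, 0, 0, 1]]
  ]
}}

```text
time: 2.5
eef_pos: [0.4869, -0.1943, 0.2215]
tcp_rot: [0.035, 0.999, -0.005, -0.008]
contact_force: [-0.6, 0.8, 0.8]
opening: -0.003
```

Run:
```python
from h import *
shot('wrist','w1'); go([.489,-.1715,.10])
a=cv2.imread('pics/w1.png'); cv2.imwrite('pics/w1v.png',a)
```

```text
t 2.55 pos [ 0.4868 -0.1923  0.2211] op 1.7666224167208352e-05 F [-0.3  0.2 -0.1] tool x,y,z [[-0.998, 0.069, 0.015], [0.069, 0.998, -0.009], [-0.016, -0.008, -1.0]]
to go tool [-0.0026  0.022   0.1209]
```

View pics/w1v.png

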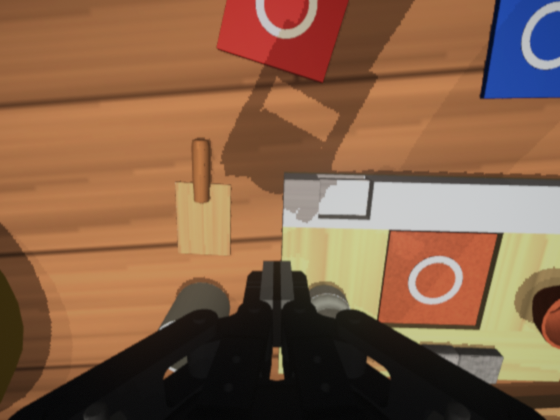

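The wrist picture (towards the robot is up) shows the rim's right end at column 284 and the groove at columns 318-372, rows 178-219. I'll check that against the top view.

Run:
```python
from h import *
rm=np.array([.5039,-.0204,.05]);x=np.array([.996,-.088,0]);y=np.array([.088,.996,0])
for n,uv in [('FR',(284,173)),('BR',(281,227)),('gBR',(318,218)),('gBL',(372,218)),('gFL',(374,179))]:
    p=onz('w1',uv,.05); print(n,p.round(4),((p-rm)@x).round(4),((p-rm)@y).round(4))
print(tri('w1',(281,227),'top0',(385.5,205.7)))
```

```text
FR [ 0.4634 -0.1882  0.05  ] -0.0255 -0.1707
BR [ 0.5199 -0.195   0.05  ] 0.0313 -0.1725
gBR [ 0.5127 -0.1561  0.05  ] 0.0207 -0.1343
gBL [ 0.5164 -0.1004  0.05  ] 0.0195 -0.0786
gFL [ 0.4756 -0.0991  0.05  ] -0.0212 -0.0809
(array([ 0.52051904, -0.1943577 ,  0.04513458]), np.float64(0.0025303128525130747))
```

Request:
{"method": "apply_moves", "body": {
  "moves": [
    [[-0.002, 0.02, 0, -0.5, -0.9, -1.1, 1], [0, 0, 0, 0, 0, 0, 1], [0, 0, 0.03, 0, 0, 0, 1], [0, 0, 0.03, 0, 0, 0, 1], [0, 0, 0.03, 0, 0, 0, 1], [0, 0, 0.03, 0, 0, 0, 1], [0, 0, 0.02, 0, 0, 0, 1], [0, 0, 0, 0, 0, 0, 1]]
  ]
}}

```text
time: 3.35
eef_pos: [0.4926, -0.1571, 0.0778]
tcp_rot: [0.015, 1.0, 0.001, 0.003]
contact_force: [-0.3, -0.3, -0.4]
opening: -0.002
```

Run:
```python
from h import *
go([.4885,-.1727,.05])
```

```text
t 3.35 pos [ 0.4926 -0.1571  0.0778] op -0.0020003201058750087 F [-0.3 -0.3 -0.4] tool x,y,z [[-1.0, 0.029, -0.005], [0.029, 1.0, 0.001], [0.005, 0.001, -1.0]]
to go tool [ 0.0038 -0.0158  0.0278]
```

Request:
{"method": "apply_moves", "body": {
  "moves": [
    [[0.004, -0.016, 0, 0, 0, 3.4, 1], [0, 0, 0, 0, 0, 0, 1], [0, 0, 0.01, 0, 0, 0, 1], [0, 0, 0.008, 0, 0, 0, 1], [0, 0, 0, 0, 0, 0, 1]]
  ]
}}

```text
time: 3.85
eef_pos: [0.491, -0.173, 0.0632]
tcp_rot: [0.044, 0.999, -0.001, 0.006]
contact_force: [0.0, -0.3, 0.1]
opening: 0.003
```

Run:
```python
from h import *
go([.4885,-.1727,.05])
```

```text
t 3.85 pos [ 0.491  -0.173   0.0632] op 0.002545593255678926 F [ 0.  -0.3  0.1] tool x,y,z [[-0.996, 0.089, -0.013], [0.089, 0.996, -0.002], [0.012, -0.003, -1.0]]
to go tool [0.0026 0.0001 0.0132]
```

Request:
{"method": "apply_moves", "body": {
  "moves": [
    [[0.002, 0, 0.005, 0, 0.7, 0, 1], [0, 0, 0.004, 0, 0, 0, 1], [0, 0, 0.003, 0, 0, 0, 1], [0, 0, 0.002, 0, 0, 0, 1], [0, 0, 0.002, 0, 0, 0, 1]]
  ]
}}

```text
time: 4.35
eef_pos: [0.4894, -0.1732, 0.05]
tcp_rot: [0.044, 0.999, -0.0, -0.002]
contact_force: [-6.7, 3.8, 18.3]
opening: 0.003
```

Contact at z = 0.050 confirms the rim height. I'll ease the pressure, rest there, then feel along to the left.

Request:
{"method": "apply_moves", "body": {
  "moves": [
    [[0, 0, 0.0005, 0, 0, 0, 1], [0, 0, 0.0005, 0, 0, 0, 1], [0, 0, 0.0005, 0, 0, 0, 1]]
  ]
}}

```text
time: 4.65
eef_pos: [0.4901, -0.1735, 0.05]
tcp_rot: [0.044, 0.999, -0.0, -0.002]
contact_force: [-2.8, 1.0, 7.1]
opening: 0.002
```

Request:
{"method": "apply_moves", "body": {
  "moves": [
    [[0, 0.004, 0.0005, 0, 0, 0, 1], [0, 0.004, 0.0005, 0, 0, 0, 1], [0, 0.004, 0.0005, 0, 0, 0, 1]]
  ]
}}

```text
time: 4.95
eef_pos: [0.493, -0.1637, 0.0501]
tcp_rot: [0.044, 0.999, -0.003, 0.001]
contact_force: [-0.5, -3.9, 4.7]
opening: 0.0
```

Run:
```python
from h import *
go([.4944-.002,-.128,.05])
```

```text
t 4.95 pos [ 0.493  -0.1637  0.0501] op 0.0003525103583005253 F [-0.5 -3.9  4.7] tool x,y,z [[-0.996, 0.087, -0.001], [0.087, 0.996, -0.006], [0.001, -0.006, -1.0]]
to go tool [ 0.0037  0.0355 -0.0001]
```

Request:
{"method": "apply_moves", "body": {
  "moves": [
    [[0.001, 0.005, 0.0005, 0, 0, 0, 1], [0.001, 0.005, 0.0005, 0, 0, 0, 1], [0.001, 0.005, 0.0005, 0, 0, 0, 1], [0.001, 0.005, 0.0005, 0, 0, 0, 1], [0, 0.005, 0.0005, 0, 0, 0, 1], [0, 0.005, 0.0005, 0, 0, 0, 1]]
  ]
}}

```text
time: 5.55
eef_pos: [0.4907, -0.1295, 0.0454]
tcp_rot: [0.044, 0.999, -0.002, -0.0]
contact_force: [-0.2, -0.3, -0.3]
opening: -0.004
```

Run:
```python
from h import *
go([.4944-.002,-.128,.05])
```

```text
t 5.55 pos [ 0.4907 -0.1295  0.0454] op -0.0036131677562928773 F [-0.2 -0.3 -0.3] tool x,y,z [[-0.996, 0.088, 0.0], [0.088, 0.996, -0.004], [-0.0, -0.004, -1.0]]
to go tool [-0.0016  0.0017 -0.0046]
```

The fingertip has dropped into the groove at y ≈ -108: z is 0.045 with no force. Now I press the key.

Request:
{"method": "apply_moves", "body": {
  "moves": [
    [[-0.001, 0.002, 0.003, 0, 0, 0, 1], [0, 0, 0.003, 0, 0, 0, 1], [0, 0, 0.003, 0, 0, 0, 1], [0, 0, 0.003, 0, 0, 0, 1], [0, 0, 0.003, 0, 0, 0, 1]]
  ]
}}

```text
time: 6.05
eef_pos: [0.4906, -0.1255, 0.0306]
tcp_rot: [0.043, 0.999, -0.0, -0.004]
contact_force: [-2.5, 1.9, 7.9]
opening: -0.003
```

Request:
{"method": "apply_moves", "body": {
  "moves": [
    [[0, 0, 0.002, 0, 0, 0, 1], [0, 0, 0.002, 0, 0, 0, 1], [0, 0, 0.002, 0, 0, 0, 1]]
  ]
}}

```text
time: 6.35
eef_pos: [0.4907, -0.1255, 0.0279]
tcp_rot: [0.043, 0.999, 0.001, -0.006]
contact_force: [-7.5, 3.8, 21.1]
opening: -0.001
```

Bottomed out: z is 0.028 and the force has risen to 21 N. I'll hold briefly, then retreat straight up.

Request:
{"method": "apply_moves", "body": {
  "moves": [
    [[0, 0, 0.002, 0, 0, 0, 1], [0, 0, 0.002, 0, 0, 0, 1], [0, 0, 0.001, 0, 0, 0, 1], [0, 0, -0.005, 0, 0, 0, 1], [0, 0, -0.01, 0, 0, 0, 1], [0, 0, -0.03, 0, 0, 0, 1], [0, 0, -0.04, 0, 0, 0, 1], [0, 0, -0.04, 0, 0, 0, 1], [0, 0, -0.04, 0, 0, 0, 1], [0, 0, -0.02, 0, 0, 0, 1], [0, 0, 0, 0, 0, 0, 1], [0, 0, 0, 0, 0, 0, 1]]
  ]
}}

```text
time: 7.55
eef_pos: [0.4929, -0.1262, 0.2202]
tcp_rot: [0.044, 0.999, 0.003, -0.011]
contact_force: [-0.9, 1.0, 0.3]
opening: 0.003
```

Run:
```python
from h import *
shot('wrist','w2');shot('scene','s2');shot('top','t2'); go([.49,-.13,.2])
im=[cv2.imread(f'pics/{n}.png') for n in('scene0','s2')]
cv2.imwrite('pics/cmp.png',np.hstack([cv2.resize(i[140:290,160:330],None,fx=2.35,fy=2.35) for i in im])[:,:800])
```

```text
t 7.7 pos [ 0.4922 -0.1259  0.2185] op -7.229593929642434e-05 F [ 0.1  0.  -0.7] tool x,y,z [[-0.996, 0.088, 0.025], [0.088, 0.996, 0.006], [-0.024, 0.008, -1.0]]
to go tool [ 0.0013 -0.0044  0.0185]
```

View pics/cmp.png

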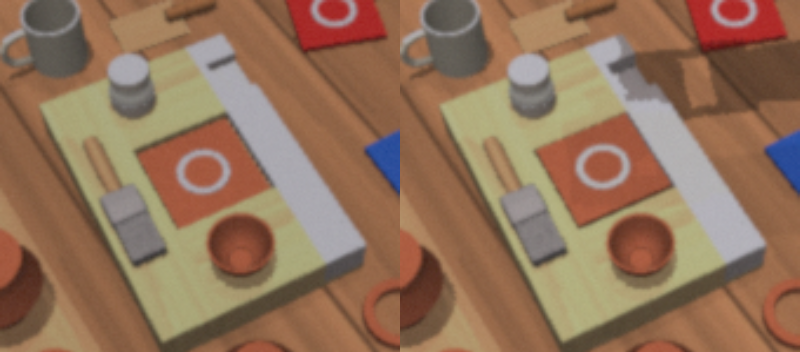

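View pics/w2.png

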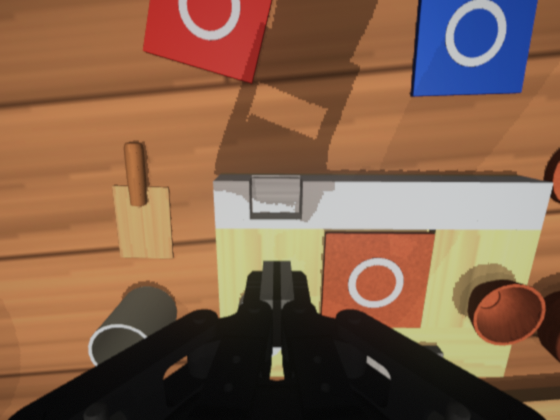

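The before/after crops show the tile raised: its ring moved from (203,171) to (603-400,166), the front gap is covered, and the pots and tools have not moved. In the wrist view the key sits deeper, at (275,195). I'll check the tile's height by triangulation, then hand in.

Run:
```python
from h import *
def cen(f,c):
    h=cv2.cvtColor(cv2.imread(f'pics/{f}.png'),cv2.COLOR_BGR2HSV); m=np.zeros(h.shape[:2],np.uint8)
    w=((h[...,1]<110)&(h[...,2]>120)); m[c[1]-17:c[1]+18,c[0]-17:c[0]+18]=w[c[1]-17:c[1]+18,c[0]-17:c[0]+18]
    k=max(cv2.findContours(m,cv2.RETR_EXTERNAL,cv2.CHAIN_APPROX_NONE)[0],key=cv2.contourArea); return cv2.fitEllipse(k)[0]
for a,b in (('top0','scene0'),('t2','s2')):
    u,v=cen(a,(308,171)),cen(b,(246,212)); p,g=tri(a,u,b,v); print(np.round(u,1),np.round(v,1),p.round(4),round(g,4))
print(np.round(ctrl.get_state()['contact_force'],2)); ctrl.sign_off()
```

```text
[307.4 170.4] [246.1 212.6] [ 0.5962 -0.0271  0.0432] 0.0007
[307.7 169.2] [245.8 210.4] [ 0.5963 -0.0276  0.0527] 0.0009
[ 0.09  0.   -0.67]
the job is handed in; nothing more can be done
```

The release key is pressed fully down, the tile stands proud of the jig, and the job is handed in. No verdict was reported.

- **Feeling along the rim:** I set the shut fingertips on the right end of the rim and felt contact at z = 0.050 m. I then slid left until they dropped into the groove at y = -108 mm, where both the top and wrist pictures had shown it.
- **Pressing the key:** It moved at about 8 N and bottomed out at z ≈ 0.028 m with 21 N. That is 22 mm below the rim, which is fully down. I then lifted straight up, clear of everything.
- **Last checks:**
  - The triangulated tile top rose from 43.2 to 52.7 mm, a 9.5 mm lift. Both heights read about 2 mm below the stated 45 and 55 mm, which is within the calibration error.
  - The tile's position shifted by less than 1 mm.
  - The pots and tools looked unmoved in the before and after pictures.
  - The wrist force was near zero, and the clock was at about 8 s.
- **Disagreements:** The rim corners triangulated 2.5 to 7 mm below the stated 50 mm height, but the touch confirmed 50 mm. One tool turn I commanded had the wrong sign; I corrected it before touching anything.

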